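# Turn the dusting brush over in its crock and stand the crock on its coaster

### The arm

A 7-joint arm with a two-finger parallel gripper is mounted at the origin on the work surface. World frame = base frame: x ahead of the robot, y to its left, z up, the work surface at z = 0. Lengths are in m, angles in rad, forces in N, time in s.
With the tool pointing down it reaches from about 0.425 to 0.875 m from the base axis. Payload 8.4 kg.
Tool frame: the origin (TCP) lies midway between the tips of the shut fingers; the grasp point (between the pads) lies 19 mm behind it; z points along the fingers, y is the direction in which the jaws open and shut (so a half turn about z gives the same grasp; the last joint's range is limited). The gripper opens to 85 mm and grips with 20 to 120 N. Pads are 22 mm wide; open, the fingers measure 114 mm over their backs; the gripper's body (76 mm by 85 mm) begins 54 mm behind the grasp point. The pads swing forward as they close: fully open they stand 13 mm farther back than shut.
Start: joints at [-1.244, 0.333, 0.04, 1.465, -0.013, 1.343, -0.059], TCP at [0.268, 0.592, 0.231] pointing down, gripper open.
Joint ranges: [-2.58, 2.58], [-0.38, 2.09], [-1.3, 1.39], [0.25, 2.4], [-1.5, 4.64], [0.08, 2.09], [-2.65, 2.65]. Speed limits (rad/s): [2.22, 2.22, 2.79, 2.79, 3.14, 3.14, 3.14].

### API

Orientations are given as a rotation vector (axis times angle).
In Python, from rig import r, imaging gives the robot as it stands.
- The arm moves only by the tool arm_command, never from a script. Its argument "deltas" is text: rows parted by semicolons, each of 7 numbers parted by spaces: the shift along the tool's x, y, z in mm, then the turn, a rotation vector about the tool's x, y, z in units of 5 degrees (1.0 is 5 degrees), then the gripper command: -1 is fully open, 1 is shut, values between are in proportion. In form: dx dy dz ax ay az gripper; .... A call has 1 to 12 rows; each row is the pose to reach, as a shift and turn from the pose commanded when the call began, along the tool's axes at that moment; what a row does not reach only later rows make up. A row lasts 1/12 s, in which the tool goes at most 41.7 mm and 7.16 degrees, less where a joint would pass 70% of its speed; a pose out of reach is approached as far as the arm can. A call with a gripper value outside its range is refused whole. The fingers move at their own pace and stop on an object; "newtons" is the grip in N (left out, the last holds). Time passes only in rows, so rows that repeat a pose let the fingers close. It gives the time, the measured TCP pose, the force and the opening at its end, in the units of the state.
- r.get_state(): the state, without advancing time (a new reading comes with each control period).
- imaging.get_image(name): name is "side" or "top" or "wrist"; returns a dict with "image" (480x640x3 uint8, red, green, blue), "z_map" (480x640 float32, m along the optical axis (not along the pixel's ray), 0 where there is no reading), "fx", "fy", "cx", "cy" (pixels), "rvec" (rotation vector, rad) and "tvec" (3), from world to camera coordinates, as OpenCV has them. Camera axes: x right, y down, z forward; pixel columns grow to the right and rows downward; lengths in m; the calibration is good to about 2 mm. A picture is of the moment at which its call begins.
- r.finish_job(): hands the job in, once; it reports no verdict.
The state is a dict: "t": time; "joint_positions": joint angles; "joint_velocities": joint speeds; "joint_efforts": joint torques, N m; "eef_pos": TCP position; "eef_rot": TCP orientation; "force": force on the tool from outside, world axes, zero at the start; "ft_torque": the same for the moment, N m; "gripper_width": opening from 0.0 (shut) to 1.0 (fully open).
Only numpy, scipy, OpenCV 4.12 (cv2) and the standard library are available. Lean on these libraries where they do the work, as an engineer would, in place of code of your own. Each camera call takes 0.05 s, during which the arm holds its last target. There are 200 camera calls.

### The job

The dusting brush is standing on its bristles and its ceramic crock is on the bare gloss. Pull the brush out and lay it across the open dice box, let go of it there, set the empty crock upright in the middle of the blue coaster, then stand the brush back in the crock turned end for end: handle down on the crock's floor, bristles up. Keep the crock upright and let everything else stay where it is.

Things in the scene. Friction and masses are not known exactly. Their poses are not given: they have to be found in the camera images.
- brush: flat rigid dusting brush, 185 mm long, 90 g, starting upright in the crock on its bristles. Origin: centre of the bristle tips; z along the brush to the handle's end, x across its width, y through its thickness. Along z: 0-45 mm yellow bristles 36 wide x 16 thick, 45-65 steel ferrule 37 x 17, 65-177 straight wooden handle 20 (x) x 16 (y), ending at 185 in a red half-round knob of 8 mm radius
- bristle_tip (a point): centre of the bristle tips (the brush's origin); the brush's centre of mass lies about 85 mm from it
- handle_end (a point): outermost point of the handle's rounded end, 185 mm along the brush's z axis
- crock: white round ceramic crock, open at the top, straight-sided: 60 mm outer diameter, 80 mm high, wall 4 mm, floor 6 mm thick, inner diameter 52 mm, 0.4 kg, loose. Origin at the centre of its underside, z up
- coaster: round blue ceramic coaster, diameter 100 mm, 8 mm thick, flat top, 0.25 kg, loose on the console. Origin at the centre of its underside, z up
- dice_box: open-topped wooden dice box, 190 mm (its x axis) x 110 mm (its y axis), 55 mm high, walls 8 mm thick, floor 8 mm thick with blue felt and three fixed dice 16 mm wide, 0.95 kg, loose. Origin at the centre of its underside. The brush can bridge the two long walls, lying along the box's y axis, with room for fingers between the walls
- remote: bystander: silver remote, 44 x 180 x 18 mm, long along its y axis; origin at the centre of its underside
- paperweight: bystander: blue glass paperweight, 72 mm diameter, 47 mm high; origin at the centre of its underside
- clip: bystander: orange plastic spring clip, 90 x 24 x 24 mm, long along its x axis; origin at the centre of its underside
- card_box: bystander: red box of playing cards, 66 x 92 x 20 mm; origin at the centre of its underside
- candle: bystander: brass candle tin, 68 mm diameter, 40 mm high; origin at the centre of its underside
Mind the look-alikes: they are no part of the job. There is more than one size of the brush; the job needs the largest. What is shaped like the crock but green is not meant.

How it is judged:
By the outcome, as a careful person would: the job done as asked, in the order asked, and still so for the second after the job is handed in, with the robot touching nothing.
It also fails if it takes over 72 s, if anything falls off the work surface, if the arm or the gripper's body presses on something with over 40 N, if the wrist force passes 120 N, or if a joint passes its speed limit or range.

## Working session

There is one attempt and no reset: what is moved stays moved. The work goes in short steps, Python scripts to look and compute and a tool call to move; the robot and the scene stay as the last step left them, time stands still between calls to the robot, and variables do not carry over. Pictures are saved under pics/ and viewed, about 8 in all and at most 12, crops included, and the job is handed in when it is done.

Besides the shell and the picture viewer there is one more tool, called after "Emit:" by a JSON object that holds its "op" and its "data". arm_command: Moves the arm, as the interface text tells. Its arguments: {"type":"object","properties":{"deltas":{"type":"string"},"newtons":{"type":"number"}},"required":["deltas"]}

```bash
ls; mkdir -p pics
cat > h.py <<'E'
import numpy as np, cv2
from rig import r, imaging
from scipy.spatial.transform import Rotation as R
def pts(d):
    z=d["z_map"]; v,u=np.mgrid[:480,:640]
    P=np.stack([(u-d["cx"])*z/d["fx"],(v-d["cy"])*z/d["fy"],z],-1)
    M=R.from_rotvec(d["rvec"]).as_matrix()
    W=(P-np.array(d["tvec"]))@M
    W[z==0]=np.nan
    return W
def ray(d,u,v,h):
    M=R.from_rotvec(d["rvec"]).as_matrix(); c=-M.T@np.array(d["tvec"])
    k=M.T@np.array([(u-d["cx"])/d["fx"],(v-d["cy"])/d["fy"],1])
    return c+k*(h-c[2])/k[2]
def save(im,n): cv2.imwrite(n,cv2.cvtColor(np.ascontiguousarray(im),cv2.COLOR_RGB2BGR))
def proj(d,p):
    M=R.from_rotvec(d["rvec"]).as_matrix(); q=M@np.array(p)+np.array(d["tvec"]); return d["fx"]*q[0]/q[2]+d["cx"],d["fy"]*q[1]/q[2]+d["cy"]
E
python3 - <<'E'
from h import *
import pickle
D={}
for n in("top","side"):
    d=imaging.get_image(n);D[n]=d;save(d["image"],f"pics/{n}0.png")
    M=R.from_rotvec(d["rvec"]).as_matrix();print(n,-M.T@np.array(d["tvec"]),M[2],d["fx"])
pickle.dump(D,open("D0.pkl","wb"))
print(r.get_state())
E
```

```text
pics
top [ 0.41163569 -0.02013708  1.21742793] [ 0.14142659  0.01873795 -0.98977139] 493.70796176756795
side [ 0.49470346 -0.94966468  0.83659521] [ 0.05960548  0.79531257 -0.60326205] 620.229524521598
{'t': 0.1, 'joint_positions': array([-1.24421574,  0.33384813,  0.03986494,  1.4661842 , -0.01339773,
        1.34326539, -0.05852341]), 'joint_velocities': array([-1.01261716e-03,  5.31588486e-05,  8.11479589e-04, -2.80500415e-03,
       -5.18852427e-04, -6.01436696e-04,  1.97134112e-04]), 'joint_efforts': array([ 4.68637358e-03, -6.60018754e+01,  1.37068503e+00, -4.06477869e+01,
        1.73019560e-02,  8.78517225e-03,  1.70566443e-05]), 'eef_pos': array([0.2683232 , 0.59159193, 0.23050431]), 'eef_rot': array([-6.63776545e-01, -3.07045327e+00,  2.23651742e-03]), 'force': array([-0.10949633, -0.6069689 , -0.15155222]), 'ft_torque': array([ 0.02277803, -0.00148922,  0.03489981]), 'gripper_width': 1.000591059247762}
```

View pics/top0.png

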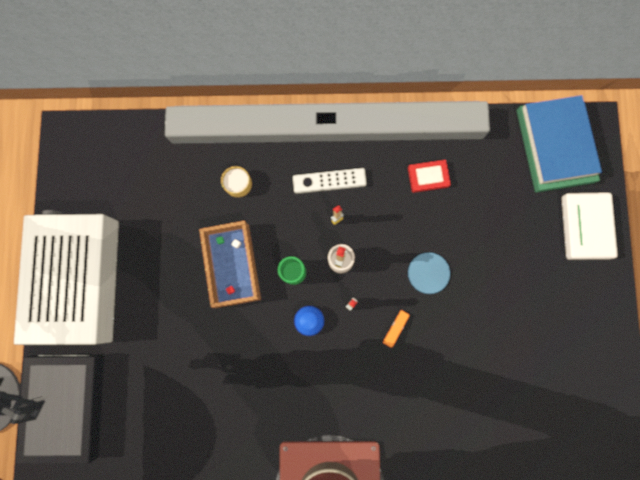

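View pics/side0.png

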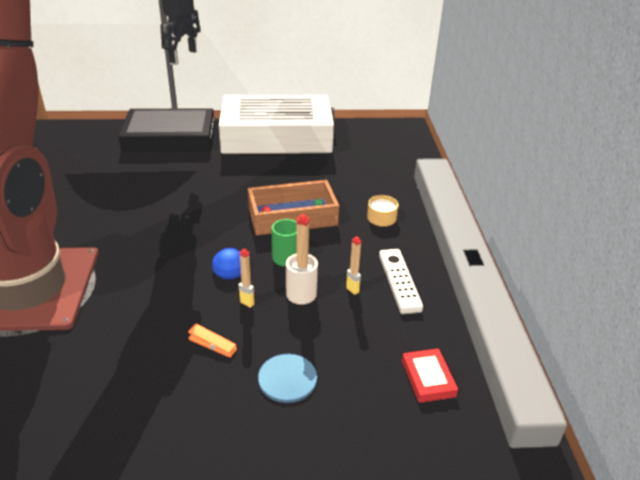

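Three brushes are visible. In the top view they are at (341,255), in the white crock, and free-standing at (337,215) and (351,303). In the side view they are at (303,245), (355,265) and (246,278). The one in the white crock fits: it is the longest, and it is in its own crock. The green cup, top (291,270), is the decoy crock. The coaster is at top (429,273) and the dice box at (230,263). Next I measure them and crop.

Run:
```python
from h import *
import pickle
D=pickle.load(open("D0.pkl","rb"))
t=D["top"];W=pts(t);hsv=cv2.cvtColor(t["image"],cv2.COLOR_RGB2HSV)
def box(u0,u1,v0,v1,m): 
    k=np.zeros((480,640),bool);k[v0:v1,u0:u1]=1;return k&m
Z=W[...,2]
print("table z",np.nanmedian(Z[380:420,450:550]), "Zmax brush",np.nanmax(Z[235:275,325:360]))
# coaster
k=box(400,460,245,300,(hsv[...,1]>60)&(hsv[...,0]>90)&(hsv[...,0]<115)&(hsv[...,2]>80))
c=max(cv2.findContours(k.astype(np.uint8),0,1)[0],key=cv2.contourArea);(e,rad)=cv2.minEnclosingCircle(c);print("coaster",ray(t,*e,.008),np.nanmedian(Z[k]),rad)
# crock rim
k=box(320,365,235,280,(Z>.07)&(Z<.09)); p=W[k];
def circ(p):
    A=np.c_[2*p[:,:2],np.ones(len(p))];s=np.linalg.lstsq(A,(p[:,:2]**2).sum(1),rcond=None)[0];return s[:2],np.sqrt(s[2]+s[:2]@s[:2])
print("crock",len(p),circ(p),np.median(p[:,2]))
for n,b in (("inbrush",(325,362,235,280)),("b2",(325,345,200,228)),("b3",(340,362,292,315))):
    red=box(*b,((hsv[...,0]<8)|(hsv[...,0]>172))&(hsv[...,1]>150)&(hsv[...,2]>80)); p=W[red];v,u=np.where(red);print(n,len(p),np.nanmedian(p,0),np.nanmax(p[:,2]),u.mean(),v.mean())
# high pts in crock
k=box(320,365,230,280,Z>.1);p=W[k];print(len(p),p.mean(0))
for a in range(100,200,10):
    q=p[(p[:,2]*1000>=a)&(p[:,2]*1000<a+10)]
    if len(q):print(a,len(q),q.mean(0),q[:,:2].min(0),q[:,:2].max(0))
# dice box walls
k=box(190,270,210,315,(Z>.045)&(Z<.065));p=W[k].astype(np.float32);rr=cv2.minAreaRect(p[:,:2]*1000);print("box",rr,np.median(p[:,2]));print(cv2.boxPoints(rr))
for n,b in (("green",(272,310,252,290)),("pw",(290,328,303,340)),("candle",(215,258,162,200)),("remote",(288,370,165,195)),("clip",(380,415,305,350)),("card",(405,455,155,195))):
    k=box(*b,Z>.01);p=W[k];print(n,p[:,:2].min(0),p[:,:2].max(0),p[:,2].max())
im=D["side"]["image"][180:330,170:430];a=cv2.resize(im,None,fx=2.9,fy=2.9,interpolation=2)
save(a,"pics/crop1.png")
```

```text
table z -0.0005784873136218002 Zmax brush 0.1935768499539905
coaster [ 0.51029414 -0.2474416   0.008     ] 0.007194255414598064 21.645801544189453
crock 179 (array([ 0.54373144, -0.03438515]), np.float64(0.02596328540887299)) 0.07858077058045768
inbrush 56 [ 0.54107919 -0.03091236  0.18676116] 0.1935768499539905 340.44642857142856 251.64285714285714
b2 44 [ 0.6465878  -0.02475655  0.12813123] 0.13572997691675423 336.90909090909093 208.61363636363637
b3 32 [ 0.43521909 -0.0572715   0.12935047] 0.1344817340680359 352.71875 303.25
107 [ 0.54091684 -0.03185111  0.17096203]
100 4 [ 0.53388511 -0.03038282  0.10508288] [ 0.53274272 -0.03491387] [ 0.53526378 -0.02587623]
110 7 [ 0.53736707 -0.0329045   0.11567079] [ 0.53348764 -0.04164941] [ 0.54704441 -0.02359683]
120 2 [ 0.53399506 -0.03134862  0.12433531] [ 0.53303862 -0.03469074] [ 0.5349515 -0.0280065]
130 4 [ 0.53508339 -0.02907227  0.13462005] [ 0.53412273 -0.0368307 ] [ 0.53619117 -0.02355809]
140 4 [ 0.53501641 -0.03336965  0.14447989] [ 0.53286159 -0.03889652] [ 0.53946803 -0.0278604 ]
150 6 [ 0.5364758  -0.03147066  0.15409869] [ 
[... 391 characters left out ...]
6248 -0.03197832] [ 0.54870125 -0.02770712]
box ((533.7991943359375, 234.91636657714844), (191.07891845703125, 111.06362915039062), 9.86952018737793) 0.054362
[[430.1552  273.2504 ]
 [449.19208 163.83044]
 [637.4432  196.58234]
 [618.4063  306.0023 ]]
green [0.48576522 0.05304748] [0.54434505 0.11126259] 0.0859547880690614
pw [0.36229066 0.01116872] [0.4315418  0.07868474] 0.04957995170510951
candle [0.7075772 0.1906697] [0.77521482 0.25782105] 0.04499254512977845
remote [ 0.71436161 -0.098449  ] [0.7747271  0.08209695] 0.02809831058128315
clip [ 0.3355883  -0.19531017] [ 0.4176967  -0.13521583] 0.027629288143021503
card [ 0.71421757 -0.30721116] [ 0.79192907 -0.2068529 ] 0.02773475136657417
```

View pics/crop1.png

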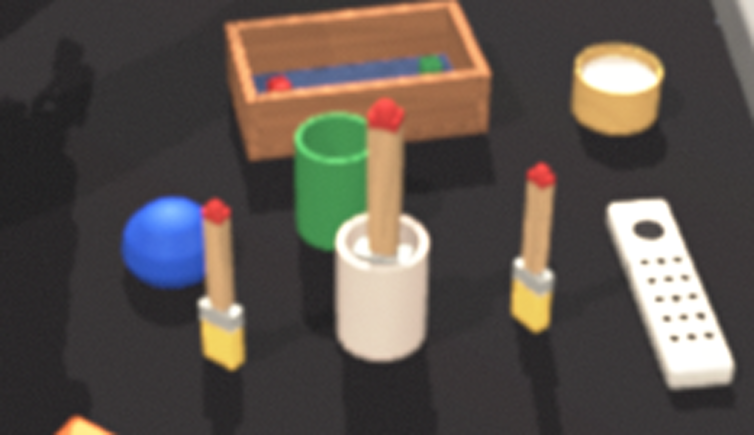

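The crop settles it: the brush in the white crock is the largest, and the two small ones stand free on either side. I move above the crock for one close look.

```bash
cat >> h.py <<'E'
def tool(z,y):
    z=np.array(z,float);z/=np.linalg.norm(z);y=np.array(y,float);y-=z*(y@z);y/=np.linalg.norm(y)
    return np.stack([np.cross(y,z),y,z],1)
def delta(pos,M):
    s=r.get_state();A=R.from_rotvec(s["eef_rot"]).as_matrix()
    d=A.T@(np.array(pos)-s["eef_pos"])*1000;a=R.from_matrix(A.T@M).as_rotvec()/np.radians(5)
    print("delta",d.round(0),a.round(2),"rows",max(np.linalg.norm(d)/41.7,np.linalg.norm(a)*5/7.16).round(1))
def st():
    s=r.get_state();A=R.from_rotvec(s["eef_rot"]).as_matrix()
    print("t",round(s["t"],2),"p",s["eef_pos"].round(4),"x",A[:,0].round(3),"y",A[:,1].round(3),"z",A[:,2].round(3),"g",round(s["gripper_width"],3),"F",s["force"].round(1),"q",s["joint_positions"].round(3))
E
python3 - <<'E'
from h import *
st();delta((.53,-.06,.36),tool((0,0,-1),(1,0,0)))
E
```

```text
t 0.1 p [0.2683 0.5916 0.2305] x [-0.911  0.413 -0.   ] y [ 0.413  0.911 -0.001] z [-0.001 -0.001 -1.   ] g 1.001 F [-0.1 -0.6 -0.2] q [-1.244  0.334  0.04   1.466 -0.013  1.343 -0.059]
delta [-507. -486. -129.] [-1.000e-02  1.000e-02  1.312e+01] rows 17.1
```

Emit:
{"op": "arm_command", "data": {"deltas": "-60 -60 -100 0 0 1 -1; -507 -486 -129 0 0 13.1 -1; -507 -486 -129 0 0 13.1 -1; -507 -486 -129 0 0 13.1 -1; -507 -486 -129 0 0 13.1 -1; -507 -486 -129 0 0 13.1 -1; -507 -486 -129 0 0 13.1 -1; -507 -486 -129 0 0 13.1 -1; -507 -486 -129 0 0 13.1 -1; -507 -486 -129 0 0 13.1 -1; -507 -486 -129 0 0 13.1 -1; -507 -486 -129 0 0 13.1 -1"}}

```text
t: 1.1
eef_pos: [0.447, 0.1435, 0.3286]
eef_rot: [-2.22, -2.223, -0.0]
force: [1.4, 0.6, -0.6]
gripper_width: 0.995
```

Run:
```python
from h import *
st();delta((.53,-.06,.36),tool((0,0,-1),(1,0,0)))
```

```text
t 1.1 p [0.447  0.1435 0.3286] x [-0.001  1.     0.   ] y [ 1.     0.001 -0.   ] z [-0.  0. -1.] g 0.995 F [ 1.4  0.6 -0.6] q [-0.886 -0.105  0.445  1.743  0.045  1.494 -0.445]
delta [-204.   83.  -32.] [-0.   -0.    0.02] rows 5.3
```

Emit:
{"op": "arm_command", "data": {"deltas": "-204 83 -32 0 0 0 -1; -204 83 -32 0 0 0 -1; -204 83 -32 0 0 0 -1; -204 83 -32 0 0 0 -1; -204 83 -32 0 0 0 -1; -204 83 -32 0 0 0 -1; -204 83 -32 0 0 0 -1"}}

```text
t: 1.68
eef_pos: [0.5308, -0.0631, 0.3608]
eef_rot: [2.226, 2.215, -0.001]
force: [-0.9, 0.8, -0.2]
gripper_width: 1.003
```

Run:
```python
from h import *
st()
d=imaging.get_image("wrist");import pickle;pickle.dump(d,open("w1.pkl","wb"));save(d["image"],"pics/w1.png")
M=R.from_rotvec(d["rvec"]).as_matrix();print(-M.T@np.array(d["tvec"]),M)
W=pts(d);Z=W[...,2];print(proj(d,(.543,-.032,.19)))
k=(Z>.17)&(Z<.196)&(abs(W[...,0]-.543)<.05)&(abs(W[...,1]+.032)<.05);p=W[k].astype(np.float32)
print(k.sum(),np.nanmean(p,0)); print(cv2.minAreaRect(p[:,:2]*1000))
k=(Z>.04)&(Z<.074)&(abs(W[...,0]-.543)<.024)&(abs(W[...,1]+.034)<.024);p=W[k].astype(np.float32);print(k.sum(),cv2.minAreaRect(p[:,:2]*1000) if k.sum()>3 else 0)
```

```text
t 1.68 p [ 0.5308 -0.0631  0.3608] x [ 0.005  1.    -0.002] y [ 1.    -0.005  0.001] z [ 0.001 -0.002 -1.   ] g 1.003 F [-0.9  0.8 -0.2] q [-0.669  0.044  0.74   1.559 -0.028  1.549  0.067]
[0.53172519 0.00735846 0.50225684] [[ 9.99981814e-01 -6.00145257e-03  5.95678151e-04]
 [-5.92676759e-03 -9.59624805e-01  2.81220743e-01]
 [-1.11610542e-03 -2.81219159e-01 -9.59642923e-01]]
(np.float64(339.3441869047726), np.float64(178.9996092796411))
457 [ 0.54361284 -0.03084273  0.18475142]
((543.790283203125, -31.6802978515625), (16.459014892578125, 20.428361892700195), 70.48020935058594)
282 ((543.029541015625, -36.097068786621094), (43.83701705932617, 47.68940734863281), 89.14480590820312)
```

View pics/w1.png

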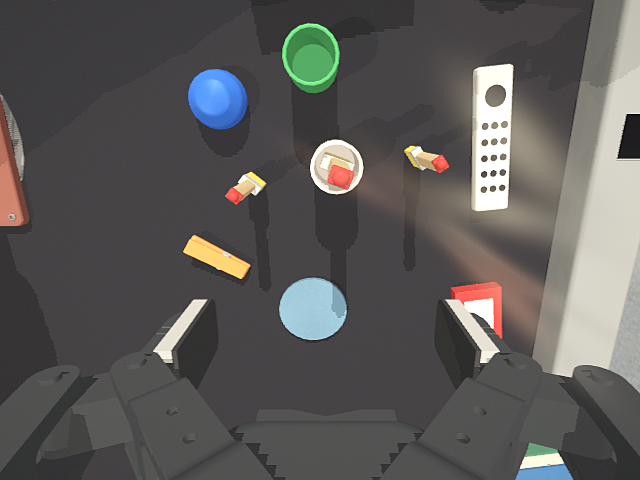

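The wrist view shows the knob at about (340,177). The brush's thickness axis lies along azimuth ~70°. The pads should close across the 20 mm width, with the tool horizontal and pointing along (0.34, 0.94, 0). Next I try to reach that orientation at a safe height.

Run:
```python
from h import *
delta((.49,-.18,.30),tool((.34,.94,0),(.94,-.34,0)))
```

```text
delta [-120.  -40.   60.] [-3.1  17.82  3.1 ] rows 12.8
```

Emit:
{"op": "arm_command", "data": {"deltas": "-120 -40 60 -1.6 9 1.6 -1; -120 -40 60 -1.6 9 1.6 -1; -120 -40 60 -1.6 9 1.6 -1; -120 -40 60 -1.6 9 1.6 -1; -120 -40 60 -1.6 9 1.6 -1; -120 -40 60 -1.6 9 1.6 -1; -120 -40 60 -1.6 9 1.6 -1"}}

```text
t: 2.32
eef_pos: [0.4899, -0.1787, 0.2993]
eef_rot: [-1.925, -1.655, -0.884]
force: [0.4, 0.6, -0.9]
gripper_width: 0.999
```

Run:
```python
from h import *
st()
delta((.49,-.18,.30),tool((.34,.94,0),(.94,-.34,0)))
```

```text
t 2.32 p [ 0.4899 -0.1787  0.2993] x [0.075 0.693 0.717] y [ 0.981 -0.179  0.071] z [ 0.178  0.698 -0.693] g 0.999 F [ 0.4  0.6 -0.9] q [-0.019  0.379  0.942  1.669 -0.902  1.822  0.858]
delta [-0.  0. -1.] [-1.5   8.72  1.5 ] rows 6.3
```

Emit:
{"op": "arm_command", "data": {"deltas": "0 0 0 -1.5 8.7 1.5 -1; 0 0 0 -1.5 8.7 1.5 -1; 0 0 0 -1.5 8.7 1.5 -1; 0 0 0 -1.5 8.7 1.5 -1; 0 0 0 -1.5 8.7 1.5 -1; 0 0 0 -1.5 8.7 1.5 -1; 0 0 0 -1.5 8.7 1.5 -1; 0 0 0 -1.5 8.7 1.5 -1"}}

```text
t: 2.98
eef_pos: [0.4898, -0.1774, 0.2988]
eef_rot: [-1.46, -1.026, -1.455]
force: [-0.6, -0.3, -0.4]
gripper_width: 1.003
```

Run:
```python
from h import *
st()
d=np.array([.34,.94,0]);g=np.array([.543,-.032,.118])
delta(g-.103*d,tool((.34,.94,0),(.94,-.34,0)))
```

```text
t 2.98 p [ 0.4898 -0.1774  0.2988] x [0.003 0.001 1.   ] y [ 0.941 -0.337 -0.002] z [ 0.337  0.941 -0.002] g 1.003 F [-0.6 -0.3 -0.4] q [ 0.629  0.623  0.33   1.753 -1.27   2.08   0.911]
delta [-181.    1.   52.] [-0.04  0.02 -0.03] rows 4.5
```

Emit:
{"op": "arm_command", "data": {"deltas": "-181 0 40 0 0 0 -1; -181 0 40 0 0 0 -1; -181 0 40 0 0 0 -1; -181 0 40 0 0 0 -1; -181 0 40 0 0 0 -1; -181 0 40 0 0 0 -1; -181 0 40 0 0 0 -1"}}

```text
t: 3.57
eef_pos: [0.5044, -0.1413, 0.1194]
eef_rot: [-1.462, -1.037, -1.452]
force: [-0.5, 0.0, 2.1]
gripper_width: 0.999
```

Run:
```python
from h import *
st()
d=np.array([.34,.94,0]);g=np.array([.543,-.032,.118])
delta(g+.018*d,tool((.34,.94,0),(.94,-.34,0)))
```

```text
t 3.57 p [ 0.5044 -0.1413  0.1194] x [0.   0.01 1.  ] y [ 0.943 -0.334  0.003] z [ 0.334  0.943 -0.009] g 0.999 F [-0.5  0.   2.1] q [ 0.604  0.899  0.282  1.772 -1.255  1.946  1.196]
delta [ -0.   0. 134.] [-0.08  0.11  0.03] rows 3.2
```

Emit:
{"op": "arm_command", "data": {"deltas": "0 0 35 0 0 0 -1; 0 0 70 0 0 0 -1; 0 0 105 0 0 0 -1; 0 0 134 0 0 0 -1; 0 0 134 0 0 0 -1; 0 0 134 0 0 0 0; 0 0 134 0 0 0 0.3; 0 0 134 0 0 0 0.6; 0 0 134 0 0 0 1; 0 0 134 0 0 0 1; 0 0 134 0 0 0 1; 0 0 134 0 0 0 1", "newtons": 40}}

```text
t: 4.57
eef_pos: [0.5492, -0.0167, 0.1179]
eef_rot: [-1.465, -1.035, -1.456]
force: [0.2, -1.8, 1.7]
gripper_width: 0.22
```

Run:
```python
from h import *
st()
d=imaging.get_image("side");a=d["image"][150:400,130:460]
save(cv2.resize(a,None,fx=2,fy=2),"pics/s2.png")
```

```text
t 4.57 p [ 0.5492 -0.0167  0.1179] x [-0.001  0.01   1.   ] y [ 0.941 -0.338  0.004] z [ 0.338  0.941 -0.009] g 0.22 F [ 0.2 -1.8  1.7] q [ 0.456  0.831  0.191  1.916 -1.396  1.783  1.208]
```

View pics/s2.png

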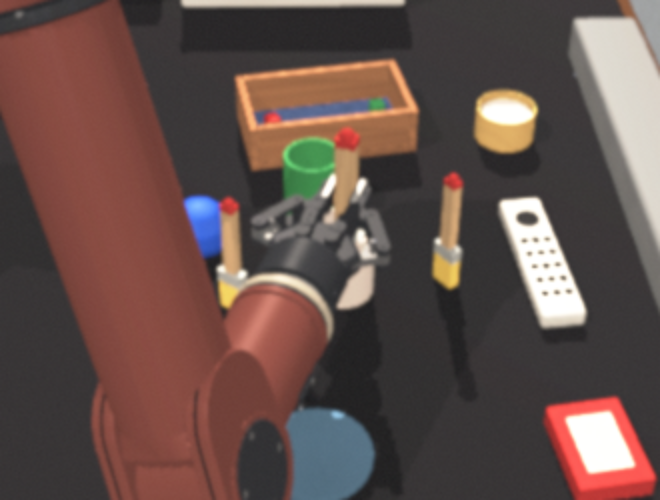

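The brush is gripped at 0.22 of full opening, about 19 mm, which matches the handle's 20 mm width. Lifting.

Emit:
{"op": "arm_command", "data": {"deltas": "15 0 0 0 0 0 1; 35 0 0 0 0 0 1; 60 0 0 0 0 0 1; 90 0 0 0 0 0 1; 120 0 0 0 0 0 1; 150 0 0 0 0 0 1; 175 0 0 0 0 0 1; 185 0 0 0 0 0 1; 185 0 0 0 0 0 1"}}

```text
t: 5.37
eef_pos: [0.5492, -0.0146, 0.305]
eef_rot: [-1.463, -1.039, -1.458]
force: [0.4, -0.5, -0.1]
gripper_width: 0.224
```

Run:
```python
from h import *
st()
h=np.array([-.171,.985,0])
for d in (top:=imaging.get_image("top"),):
    W=pts(d);Z=W[...,2]
    k=(Z>.06)&(Z<.1)&(abs(W[...,0]-.543)<.045)&(abs(W[...,1]+.034)<.045);p=W[k];print("crock",k.sum(),p[:,:2].min(0),p[:,:2].max(0))
# target above box: tool down, x_t = h
c=np.array([.5338,.2349,0]); delta((c+.02*h)+[0,0,.25],tool((0,0,-1),(.985,.171,0)))
```

```text
t 5.37 p [ 0.5492 -0.0146  0.305 ] x [-0.004  0.011  1.   ] y [ 0.942 -0.337  0.008] z [ 0.337  0.942 -0.009] g 0.224 F [ 0.4 -0.5 -0.1] q [ 0.431  0.475  0.219  1.95  -1.414  1.824  0.887]
crock 104 [ 0.51296667 -0.06094937] [ 0.57028348 -0.0051386 ]
delta [ -50. -108.  248.] [  4.65 -17.44  -4.6 ] rows 13.0
```

Emit:
{"op": "arm_command", "data": {"deltas": "-5 -20 60 1.2 -4.4 -1.2 1; -10 -54 124 2.3 -8.7 -2.3 1; -10 -54 124 2.3 -8.7 -2.3 1; -10 -54 124 2.3 -8.7 -2.3 1; -10 -54 124 2.3 -8.7 -2.3 1; -10 -54 124 2.3 -8.7 -2.3 1; -20 -108 248 4.65 -17.4 -4.6 1; -20 -108 248 4.65 -17.4 -4.6 1; -20 -108 248 4.65 -17.4 -4.6 1; -20 -108 248 4.65 -17.4 -4.6 1; -20 -108 248 4.65 -17.4 -4.6 1; -20 -108 248 4.65 -17.4 -4.6 1"}}

```text
t: 6.42
eef_pos: [0.5307, 0.2561, 0.2792]
eef_rot: [-2.007, -2.323, -0.145]
force: [-0.4, -0.5, -2.6]
gripper_width: 0.223
```

Run:
```python
from h import *
st()
h=np.array([-.171,.985,0])
c=np.array([.5338,.2349,0]); delta((c+.02*h)+[0,0,.25],tool((0,0,-1),(.985,.171,0)))
```

```text
t 6.42 p [0.5307 0.2561 0.2792] x [-0.146  0.983  0.113] y [0.989 0.144 0.027] z [ 0.01   0.115 -0.993] g 0.223 F [-0.4 -0.5 -2.6] q [-0.35   0.155 -0.13   1.593 -0.08   1.333 -0.315]
delta [-5. -1. 29.] [ 0.33 -1.29 -0.3 ] rows 1.0
```

Emit:
{"op": "arm_command", "data": {"deltas": "-5 0 0 0.33 -1.3 -0.3 1; -5 0 0 0.33 -1.3 -0.3 1; -5 0 0 0.33 -1.3 -0.3 1; -5 0 0 0.33 -1.3 -0.3 1"}}

```text
t: 6.75
eef_pos: [0.5315, 0.2495, 0.2778]
eef_rot: [-2.024, -2.394, -0.006]
force: [0.8, -0.7, -0.9]
gripper_width: 0.225
```

```bash
cat >> h.py <<'E'
def brush(zmin,views=("side","top")):
    for n in views:
        d=imaging.get_image(n);W=pts(d);hs=cv2.cvtColor(d["image"],cv2.COLOR_RGB2HSV);Z=W[...,2]
        red=((hs[...,0]<6)|(hs[...,0]>174))&(hs[...,1]>170)&(hs[...,2]>90)&(Z>zmin);yel=(abs(hs[...,0]-24.)<5)&(hs[...,1]>140)&(hs[...,2]>120)&(Z>zmin)
        for nm,k in(("red",red),("yel",yel)):
            q,l,s,_=cv2.connectedComponentsWithStats(k.astype(np.uint8))
            for i in range(1,q):
                if s[i,4]>12: p=W[l==i];print(n,nm,s[i,4],np.median(p,0).round(4),"min",p.min(0).round(3),"max",p.max(0).round(3))
E
python3 - <<'E'
from h import *
st();brush(.15)
d=imaging.get_image("wrist");save(d["image"],"pics/w3.png")
E
```

```text
t 6.75 p [0.5315 0.2495 0.2778] x [-0.166  0.986  0.007] y [ 0.986  0.166 -0.001] z [-0.002  0.007 -1.   ] g 0.225 F [ 0.8 -0.7 -0.9] q [-0.392  0.192 -0.138  1.548  0.019  1.402 -0.363]
side yel 110 [0.5445 0.1394 0.2947] min [0.527 0.132 0.285] max [0.563 0.177 0.301]
top yel 447 [0.5457 0.1573 0.2989] min [0.525 0.135 0.283] max [0.567 0.181 0.304]
```

View pics/w3.png

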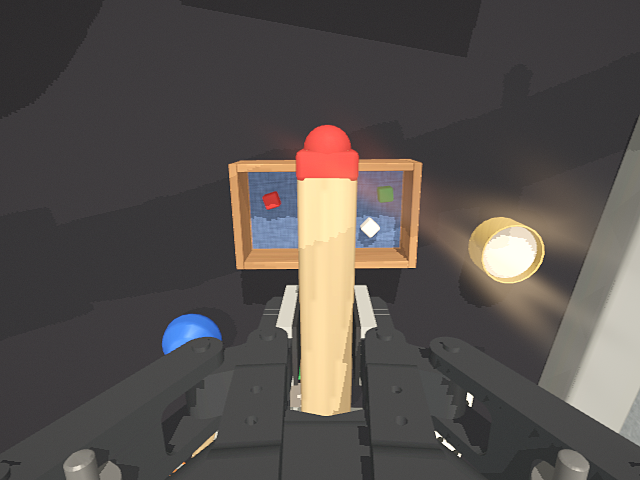

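The picture shows the handle along the tool axis, with the knob at (328,145) and the box straight below. The bristle end measures y≈0.134, so the grasp is 117 mm along the brush. I lower it onto the walls.

Emit:
{"op": "arm_command", "data": {"deltas": "12 0 40 0 0 0 1; 12 0 80 0 0 0 1; 12 0 115 0 0 0 1; 12 0 145 0 0 0 1; 12 0 170 0 0 0 1; 12 0 190 0 0 0 1; 12 0 205 0 0 0 1; 12 0 214 0 0 0 1; 12 0 218 0 0 0 1; 12 0 221 0 0 0 1; 12 0 223 0 0 0 1; 12 0 223 0 0 0 1"}}

```text
t: 7.9
eef_pos: [0.5302, 0.2636, 0.0575]
eef_rot: [-2.025, -2.397, -0.01]
force: [0.5, 0.2, -0.8]
gripper_width: 0.226
```

Run:
```python
from h import *
st();brush(.045)
```

```text
t 7.9 p [0.5302 0.2636 0.0575] x [-0.167  0.986  0.006] y [0.986 0.167 0.003] z [ 0.002  0.007 -1.   ] g 0.226 F [ 0.5  0.2 -0.8] q [-0.412  0.37  -0.146  1.794  0.058  0.976 -0.413]
side red 41 [ 0.646  -0.0288  0.1292] min [ 0.64  -0.035  0.124] max [ 0.654 -0.02   0.135]
side red 40 [ 0.4371 -0.0592  0.1291] min [ 0.432 -0.066  0.124] max [ 0.444 -0.05   0.135]
side yel 159 [0.5422 0.1591 0.0766] min [0.526 0.144 0.062] max [0.564 0.196 0.083]
top red 28 [ 0.6459 -0.0248  0.1289] min [ 0.641 -0.032  0.12 ] max [ 0.653 -0.018  0.135]
top red 20 [ 0.4352 -0.0573  0.1309] min [ 0.429 -0.062  0.125] max [ 0.44  -0.053  0.136]
top yel 305 [0.5447 0.1722 0.0781] min [0.524 0.15  0.054] max [0.565 0.196 0.089]
```

Emit:
{"op": "arm_command", "data": {"deltas": "0 0 2 0 0 0 1; 0 0 4 0 0 0 1; 0 0 6 0 0 0 1; 0 0 7 0 0 0 1; 0 0 7 0 0 0 1"}}

```text
t: 8.42
eef_pos: [0.5297, 0.2636, 0.0497]
eef_rot: [-2.025, -2.398, -0.008]
force: [0.2, 0.6, 0.4]
gripper_width: 0.225
```

Emit:
{"op": "arm_command", "data": {"deltas": "0 0 1 0 0 0 1; 0 0 2 0 0 0 1; 0 0 3 0 0 0 1; 0 0 3 0 0 0 1"}}

```text
t: 8.75
eef_pos: [0.5298, 0.2638, 0.0486]
eef_rot: [-2.025, -2.398, -0.008]
force: [-6.8, -2.8, 18.8]
gripper_width: 0.224
```

Contact, at 19 N. I let go and rise.

Emit:
{"op": "arm_command", "data": {"deltas": "0 0 -2 0 0 0 1; 0 0 -2 0 0 0 0.5; 0 0 -2 0 0 0 0; 0 0 -2 0 0 0 -0.5; 0 0 -2 0 0 0 -0.5; 0 0 -2 0 0 0 -0.5; 0 0 -30 0 0 0 -0.5; 0 0 -70 0 0 0 -0.5; 0 0 -110 0 0 0 -0.5; 0 0 -150 0 0 0 -1; 0 0 -190 0 0 0 -1; 0 0 -230 0 0 0 -1"}}

```text
t: 9.75
eef_pos: [0.5292, 0.262, 0.2789]
eef_rot: [-2.025, -2.398, -0.008]
force: [1.1, 0.2, 0.2]
gripper_width: 1.0
```

Run:
```python
from h import *
import pickle
st();brush(.045)
d=imaging.get_image("wrist");print(proj(d,(.53,.24,.06)))
d=imaging.get_image("side");save(cv2.resize(d["image"][130:430,190:490],None,fx=2,fy=2),"pics/s4.png")
t=imaging.get_image("top");pickle.dump(t,open("t4.pkl","wb"));W=pts(t);Z=W[...,2]
k=(Z>.07)&(Z<.09)&(abs(W[...,0]-.543)<.04)&(abs(W[...,1]+.034)<.04);p=W[k]
A=np.c_[2*p[:,:2],np.ones(len(p))];s=np.linalg.lstsq(A,(p[:,:2]**2).sum(1),rcond=None)[0];print("crock",len(p),s[:2],np.sqrt(s[2]+s[:2]@s[:2]),p.min(0),p.max(0))
```

```text
t 9.75 p [0.5292 0.262  0.2789] x [-0.167  0.986  0.006] y [0.986 0.167 0.002] z [ 0.001  0.006 -1.   ] g 1.0 F [1.1 0.2 0.2] q [-0.407  0.197 -0.147  1.54   0.024  1.403 -0.386]
side red 40 [ 0.6464 -0.0287  0.1295] min [ 0.639 -0.034  0.123] max [ 0.654 -0.022  0.135]
side red 41 [ 0.4371 -0.0594  0.1288] min [ 0.431 -0.065  0.124] max [ 0.444 -0.054  0.135]
side yel 78 [0.5465 0.1538 0.0636] min [0.527 0.147 0.05 ] max [0.568 0.185 0.071]
top red 25 [ 0.6458 -0.0248  0.1299] min [ 0.641 -0.032  0.126] max [ 0.652 -0.018  0.136]
top red 17 [ 0.4332 -0.0574  0.1307] min [ 0.429 -0.062  0.123] max [ 0.437 -0.053  0.135]
top yel 55 [0.5335 0.155  0.0691] min [0.525 0.149 0.056] max [0.565 0.192 0.077]
(np.float64(317.0020121886578), np.float64(227.91111507973918))
crock 148 [ 0.54279237 -0.03379915] 0.027710001351908313 [ 0.5142543  -0.06313375  0.07043162] [ 0.57304093 -0.00508803  0.0838226 ]
```

View pics/s4.png

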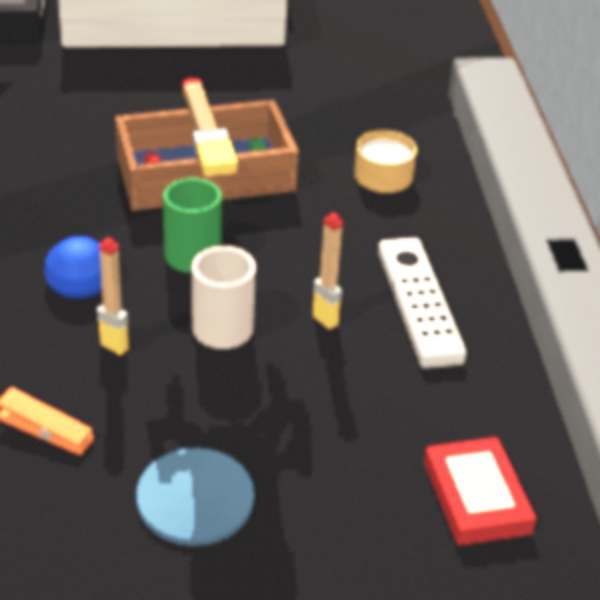

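The side view shows the brush bridging the box with its knob at (193,85), the crock empty and upright at (224,297), and the coaster at (195,495). Next I take the crock from above.

Run:
```python
from h import *
delta((.5435,-.034,.20),tool((0,0,-1),(.866,-.5,0)))
```

```text
delta [-295.  -36.   75.] [-0.01 -0.07  7.93] rows 7.3
```

Emit:
{"op": "arm_command", "data": {"deltas": "-295 -36 40 0 0 7.9 -1; -295 -36 40 0 0 7.9 -1; -295 -36 40 0 0 7.9 -1; -295 -36 40 0 0 7.9 -1; -295 -36 40 0 0 7.9 -1; -295 -36 40 0 0 7.9 -1; -295 -36 40 0 0 7.9 -1; -295 -36 75 0 0 7.9 -1; -295 -36 75 0 0 7.9 -1; -295 -36 75 0 0 7.9 -1"}}

```text
t: 10.83
eef_pos: [0.5415, -0.0348, 0.1972]
eef_rot: [-2.713, -1.568, 0.003]
force: [-0.3, 1.0, 1.4]
gripper_width: 1.005
```

Run:
```python
from h import *
st()
d=imaging.get_image("wrist");W=pts(d);Z=W[...,2]
k=(Z>.074)&(Z<.09)&(np.hypot(W[...,0]-.543,W[...,1]+.034)<.04);p=W[k]
print(k.sum(),p[:,:2].min(0),p[:,:2].max(0),cv2.minEnclosingCircle((p[:,:2]*1000).astype(np.float32)))
delta((.5435,-.034,.04),tool((0,0,-1),(.866,-.5,0)))
```

```text
t 10.83 p [ 0.5415 -0.0348  0.1972] x [0.499 0.866 0.003] y [ 0.866 -0.499 -0.008] z [-0.005  0.006 -1.   ] g 1.005 F [-0.3  1.   1.4] q [-0.116  0.141  0.112  1.775 -0.023  1.233 -0.52 ]
1445 [ 0.51363773 -0.06283596] [ 0.57295903 -0.00319325] ((543.2001342773438, -33.056880950927734), 29.897506713867188)
delta [ -1.   2. 159.] [-0.06 -0.05  0.03] rows 3.8
```

Emit:
{"op": "arm_command", "data": {"deltas": "0 1 35 0 0 0 -1; 0 1 70 0 0 0 -1; 0 1 100 0 0 0 -1; 0 1 125 0 0 0 -1; 0 1 145 0 0 0 -1; 0 1 157 0 0 0 -1; 0 1 157 0 0 0 -1; 0 1 157 0 0 0 0; 0 1 157 0 0 0 1; 0 1 157 0 0 0 1; 0 1 157 0 0 0 1; 0 1 157 0 0 0 1", "newtons": 70}}

```text
t: 11.88
eef_pos: [0.5455, -0.0332, 0.0453]
eef_rot: [-2.715, -1.572, -0.009]
force: [-4.0, 0.9, 7.1]
gripper_width: 0.679
```

Emit:
{"op": "arm_command", "data": {"deltas": "0 0 -10 0 0 0 1; 0 0 -25 0 0 0 1; 0 0 -45 0 0 0 1; 0 0 -65 0 0 0 1; 0 0 -80 0 0 0 1; 0 0 -80 0 0 0 1"}}

```text
t: 12.38
eef_pos: [0.5467, -0.0344, 0.1275]
eef_rot: [-2.717, -1.573, -0.015]
force: [1.5, -0.8, -4.6]
gripper_width: 0.68
```

Run:
```python
from h import *
st()
for n in("wrist","top"):
  d=imaging.get_image(n);W=pts(d);Z=W[...,2]
  k=(Z>.13)&(Z<.175)&(np.hypot(W[...,0]-.543,W[...,1]+.034)<.037);p=W[k]
  print(n,k.sum(),p.min(0),p.max(0))
t=imaging.get_image("top");hsv=cv2.cvtColor(t["image"],cv2.COLOR_RGB2HSV);k=np.zeros((480,640),np.uint8);k[245:302,400:460]=((hsv[...,1]>60)&(hsv[...,0]>90)&(hsv[...,0]<115)&(hsv[...,2]>50))[245:302,400:460]
c=max(cv2.findContours(k,0,1)[0],key=cv2.contourArea);e,rad=cv2.minEnclosingCircle(c);print("coaster",ray(t,e[0],e[1],.008),rad,rad/493.7*1.21)
delta((.5103,-.2475,.14),tool((0,0,-1),(.866,-.5,0)))
```

```text
t 12.38 p [ 0.5467 -0.0344  0.1275] x [0.498 0.867 0.009] y [ 0.867 -0.498  0.003] z [ 0.007  0.006 -1.   ] g 0.68 F [ 1.5 -0.8 -4.6] q [-0.113  0.202  0.11   1.854 -0.032  1.08  -0.511]
wrist 19226 [ 0.51506826 -0.06492037  0.13000592] [ 0.57937817 -0.0046802   0.17497348]Traceback (most recent call last):
  File "<stdin>", line 6, in <module>
    return umr_minimum(a, axis, None, out, keepdims, initial, where)
ValueError: zero-size array to reduction operation minimum which has no identity
```

Run:
```python
from h import *
t=imaging.get_image("top");hsv=cv2.cvtColor(t["image"],cv2.COLOR_RGB2HSV);k=np.zeros((480,640),np.uint8);k[245:302,400:460]=((hsv[...,1]>60)&(hsv[...,0]>90)&(hsv[...,0]<115)&(hsv[...,2]>40))[245:302,400:460]
c=max(cv2.findContours(k,0,1)[0],key=cv2.contourArea);e,rad=cv2.minEnclosingCircle(c);print("coaster",ray(t,e[0],e[1],.008),rad,rad/493.7*1.21)
d=imaging.get_image("side");hsv=cv2.cvtColor(d["image"],cv2.COLOR_RGB2HSV);W=pts(d)
k=((hsv[...,1]>60)&(hsv[...,0]>90)&(hsv[...,0]<115)&(hsv[...,2]>40)).astype(np.uint8);k[:340]=0;k[:,:240]=0;k[:,340:]=0;q,l,s,_=cv2.connectedComponentsWithStats(k);i=1+np.argmax(s[1:,4]);b=(l==i)&(W[...,2]>.004)&(W[...,2]<.012);p=(W[b][:,:2]*1000).astype(np.float32);print("side coaster",s[i],np.median(W[b][:,2]),cv2.minEnclosingCircle(p),p.min(0),p.max(0))
delta((.5103,-.2475,.14),tool((0,0,-1),(.866,-.5,0)))
```

```text
coaster [ 0.50946991 -0.2472153   0.008     ] 21.67407989501953 0.05312059281542158
side coaster [ 258  353   60   50 2379] 0.008027045828667628 ((511.02276611328125, -247.7151641845703), 51.89291763305664) [ 461.30475 -299.4661 ] [ 560.3626  -196.26204]
delta [-202.   77.  -19.] [-0.04 -0.06  0.03] rows 5.2
```

Emit:
{"op": "arm_command", "data": {"deltas": "-30 12 -15 0 0 0 1; -70 27 -19 0 0 0 1; -110 42 -19 0 0 0 1; -150 57 -19 0 0 0 1; -180 68 -19 0 0 0 1; -202 77 -19 0 0 0 1; -202 77 -19 0 0 0 1; -202 77 5 0 0 0 1; -202 77 25 0 0 0 1; -202 77 40 0 0 0 1; -202 77 40 0 0 0 1"}}

```text
t: 13.5
eef_pos: [0.5078, -0.2459, 0.0772]
eef_rot: [-2.709, -1.569, 0.002]
force: [-0.0, 0.1, -4.3]
gripper_width: 0.682
```

Run:
```python
from h import *
st()
for n in("wrist","side"):
  d=imaging.get_image(n);W=pts(d);Z=W[...,2];hsv=cv2.cvtColor(d["image"],cv2.COLOR_RGB2HSV)
  k=(Z>.1)&(Z<.13)&(np.hypot(W[...,0]-.5105,W[...,1]+.2475)<.04)&(hsv[...,1]<50)&(hsv[...,2]>120);p=W[k]
  if len(p): print(n,k.sum(),p.min(0),p.max(0),np.percentile(p[:,2],90))
  save(d["image"],f"pics/{n}5.png")
delta((.5105,-.2475,.06),tool((0,0,-1),(.866,-.5,0)))
```

```text
t 13.5 p [ 0.5078 -0.2459  0.0772] x [0.498 0.867 0.004] y [ 0.867 -0.498 -0.01 ] z [-0.007  0.009 -1.   ] g 0.682 F [-0.   0.1 -4.3] q [ 0.163  0.303  0.25   1.853 -0.094  1.006 -0.069]
wrist 10229 [ 0.47841602 -0.27628299  0.10000012] [ 0.54523838 -0.21697391  0.125685  ] 0.11156770433052042
side 484 [ 0.47363228 -0.27919043  0.10001183] [ 0.53717094 -0.21665564  0.12962241] 0.115869450392818
delta [-0.  1. 21.] [-0.06 -0.06  0.03] rows 0.5
```

View pics/wrist5.png

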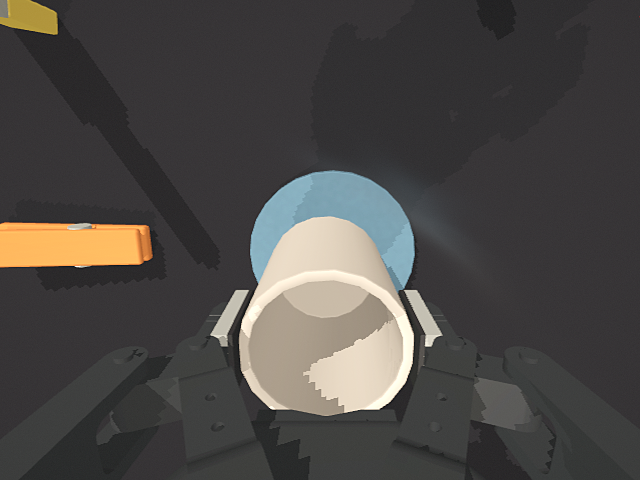

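The crock is upright, with its rim at (327,341), about 2.5 mm short in x. I correct that and lower it.

Emit:
{"op": "arm_command", "data": {"deltas": "0 2.5 5 0 0 0 1; 0 2.5 10 0 0 0 1; 0 2.5 14 0 0 0 1; 0 2.5 17 0 0 0 1; 0 2.5 19 0 0 0 1; 0 2.5 20 0 0 0 1; 0 2.5 20 0 0 0 1"}}

```text
t: 14.18
eef_pos: [0.5127, -0.2485, 0.0615]
eef_rot: [-2.714, -1.571, -0.005]
force: [-0.5, -0.2, -4.5]
gripper_width: 0.682
```

Emit:
{"op": "arm_command", "data": {"deltas": "0 -1 2 0 0 0 1; 0 -1 4 0 0 0 1; 0 -1 6 0 0 0 1; 0 -1 7 0 0 0 1; 0 -1 7 0 0 0 1; 0 -1 7 0 0 0 1"}}

```text
t: 14.68
eef_pos: [0.5119, -0.248, 0.0546]
eef_rot: [-2.714, -1.572, -0.005]
force: [0.4, 0.2, -3.7]
gripper_width: 0.681
```

Emit:
{"op": "arm_command", "data": {"deltas": "0 0 1 0 0 0 1; 0 0 2 0 0 0 1; 0 0 3 0 0 0 1; 0 0 3 0 0 0 1"}}

```text
t: 15.02
eef_pos: [0.5122, -0.2482, 0.0533]
eef_rot: [-2.715, -1.571, -0.007]
force: [-7.3, 2.3, 13.2]
gripper_width: 0.679
```

Run:
```python
from h import *
st()
for n in("wrist","side"):
  d=imaging.get_image(n);W=pts(d);Z=W[...,2];hsv=cv2.cvtColor(d["image"],cv2.COLOR_RGB2HSV)
  k=(Z>.083)&(Z<.093)&(np.hypot(W[...,0]-.5105,W[...,1]+.2475)<.036)&(hsv[...,1]<50)&(hsv[...,2]>120);p=W[k]
  if len(p): print(n,k.sum(),p.min(0),p.max(0))
```

```text
t 15.02 p [ 0.5122 -0.2482  0.0533] x [0.498 0.867 0.006] y [ 0.867 -0.498 -0.002] z [ 0.001  0.006 -1.   ] g 0.679 F [-7.3  2.3 13.2] q [ 0.169  0.337  0.246  1.866 -0.107  0.952 -0.058]
wrist 6281 [ 0.48225766 -0.27869775  0.08300038] [ 0.54566813 -0.21922965  0.09298085]
side 225 [ 0.47647356 -0.2821796   0.08311364] [ 0.535793   -0.2185676   0.09236011]
```

Contact at 13 N. The crock's centre is within about 2 mm of the coaster's. I release and rise.

Emit:
{"op": "arm_command", "data": {"deltas": "0 0 -1 0 0 0 1; 0 0 -1 0 0 0 -0.3; 0 0 -1 0 0 0 -1; 0 0 -1 0 0 0 -1; 0 0 -1 0 0 0 -1; 0 0 -1 0 0 0 -1; 0 0 -30 0 0 0 -1; 0 0 -70 0 0 0 -1; 0 0 -110 0 0 0 -1; 0 0 -150 0 0 0 -1; 0 0 -190 0 0 0 -1; 0 0 -220 0 0 0 -1"}}

```text
t: 16.12
eef_pos: [0.5123, -0.2497, 0.2755]
eef_rot: [-2.717, -1.573, -0.009]
force: [1.1, -0.4, -0.3]
gripper_width: 1.0
```

```bash
cat >> h.py <<'E'
def lab(n="wrist"):
    d=imaging.get_image(n);return d,pts(d),cv2.cvtColor(d["image"],cv2.COLOR_RGB2HSV)
def crock(n="wrist",c=(.511,-.2475),zr=(.083,.095)):
    d,W,hs=lab(n);Z=W[...,2];k=(Z>zr[0])&(Z<zr[1])&(np.hypot(W[...,0]-c[0],W[...,1]-c[1])<.045);p=W[k]
    print("crock",n,len(p),cv2.minEnclosingCircle((p[:,:2]*1000).astype(np.float32)),p[:,2].max());return d
def coaster(n="wrist"):
    d,W,hs=lab(n);Z=W[...,2];k=(abs(Z-.008)<.004)&(hs[...,1]>60)&(abs(hs[...,0]-102.)<13)&(np.hypot(W[...,0]-.511,W[...,1]+.2475)<.07);p=W[k]
    print("coaster",n,len(p),cv2.minEnclosingCircle((p[:,:2]*1000).astype(np.float32)))
E
python3 - <<'E'
from h import *
st();crock();coaster();crock("side");coaster("side")
h=np.array([-.171,.985,0]);g=np.array([.5338,.2349,0])-.01*h
delta(g+[0,0,.25],tool((0,0,-1),(.985,.171,0)));delta(g+[0,0,.25],tool((0,0,-1),(-.985,-.171,0)))
E
```

```text
t 16.12 p [ 0.5123 -0.2497  0.2755] x [0.498 0.867 0.006] y [ 0.867 -0.498  0.001] z [ 0.004  0.005 -1.   ] g 1.0 F [ 1.1 -0.4 -0.3] q [ 0.14   0.147  0.27   1.611 -0.046  1.387 -0.106]
crock wrist 875 ((512.00146484375, -249.37350463867188), 29.861385345458984) 0.0896002189746271
coaster wrist 763 ((510.34759521484375, -248.15061950683594), 49.783348083496094)
crock side 320 ((512.7617797851562, -249.4099578857422), 32.386817932128906) 0.09077467102202397
coaster side 974 ((511.6417541503906, -247.90567016601562), 52.375091552734375)
delta [ 423. -216.   25.] [ 0.01 -0.07 -7.94] rows 11.4
delta [ 423. -216.   25.] [-9.000e-02 -2.000e-02  2.806e+01] rows 19.6
```

The crock stands at (0.512, -0.249) with its rim at 88 mm, about 2 mm from the coaster's centre. Next is the regrasp: above the brush.

Emit:
{"op": "arm_command", "data": {"deltas": "423 -216 15 0 0 -7.9 -1; 423 -216 15 0 0 -7.9 -1; 423 -216 15 0 0 -7.9 -1; 423 -216 15 0 0 -7.9 -1; 423 -216 15 0 0 -7.9 -1; 423 -216 15 0 0 -7.9 -1; 423 -216 15 0 0 -7.9 -1; 423 -216 15 0 0 -7.9 -1; 423 -216 15 0 0 -7.9 -1; 423 -216 15 0 0 -7.9 -1; 423 -216 15 0 0 -7.9 -1; 423 -216 15 0 0 -7.9 -1"}}

```text
t: 17.32
eef_pos: [0.5328, 0.2316, 0.2572]
eef_rot: [-2.014, -2.401, -0.006]
force: [-1.0, 1.0, 0.2]
gripper_width: 1.002
```

Run:
```python
from h import *
st()
d,W,hs=lab("wrist");save(d["image"],"pics/w6.png")
Z=W[...,2];k=(Z>.058)&(Z<.085)&(abs(W[...,0]-.53)<.09)&(abs(W[...,1]-.24)<.13);n=k.astype(np.uint8)
q,l,s,_=cv2.connectedComponentsWithStats(n);i=1+np.argmax(s[1:,4]);p=W[l==i]
print(s[i],cv2.minAreaRect((p[:,:2]*1000).astype(np.float32)),np.median(p[:,2]))
k=(l==i)
hd=k&(hs[...,0]>10)&(hs[...,1]<150)
h=np.array([-.171,.985]);c=np.array([.5338,.2349])
a=(p[:,:2]-c)@h;b=(p[:,:2]-c)@np.array([.985,.171])
for lo in range(-90,100,15):
    m=(a*1000>=lo)&(a*1000<lo+15)
    if m.sum()>3:print(lo,m.sum(),(b[m].min()*1000).round(1),(b[m].max()*1000).round(1),np.median(p[m,2]).round(4))
print("a",a.min(),a.max())
brush(.045,("top",))
```

```text
t 17.32 p [0.5328 0.2316 0.2572] x [-0.174  0.985  0.008] y [ 0.985  0.174 -0.002] z [-0.003  0.007 -1.   ] g 1.002 F [-1.   1.   0.2] q [-0.348  0.189 -0.154  1.594  0.021  1.361 -0.329]
[ 308   92   41  202 5535] ((533.4129638671875, 243.748046875), (37.03041458129883, 183.44876098632812), 8.671905517578125) 0.06997527014592049
-90 267 -17.7 17.3 0.0701
-75 546 -17.6 18.1 0.07
-60 565 -17.5 17.9 0.07
-45 583 -18.2 18.4 0.0703
-30 617 -18.0 19.1 0.0703
-15 346 -8.7 10.6 0.07
0 355 -8.7 10.5 0.0698
15 367 -8.6 10.4 0.0699
30 396 -8.5 11.1 0.0698
45 404 -8.5 10.9 0.0698
60 423 -8.4 11.5 0.0699
75 442 -8.4 11.4 0.07
90 224 -8.3 11.1 0.069
a -0.08293435729151065 0.10053437298146843
top red 27 [ 0.6466 -0.0248  0.1302] min [ 0.641 -0.032  0.123] max [ 0.654 -0.018  0.137]
top red 21 [ 0.4352 -0.0574  0.1304] min [ 0.429 -0.064  0.124] max [ 0.44  -0.053  0.134]
top yel 164 [0.541  0.1804 0.0702] min [0.524 0.15  0.047] max [0.566 0.196 0.077]
```

The brush lies flat, top at 0.070, with its middle over the box (z_b≈84 at the box's centre). I grasp 80 mm from the bristle tips.

Run:
```python
from h import *
delta((.5357,.2312,.0490),tool((0,0,-1),(.9886,.151,0)))
```

```text
delta [ -0.   3. 208.] [-0.03 -0.08  0.27] rows 5.0
```

Emit:
{"op": "arm_command", "data": {"deltas": "0 3 40 0 0 0.27 -1; 0 3 80 0 0 0.27 -1; 0 3 120 0 0 0.27 -0.5; 0 3 155 0 0 0.27 -0.5; 0 3 180 0 0 0.27 -0.5; 0 3 195 0 0 0.27 -0.5; 0 3 203 0 0 0.27 -0.5; 0 3 206 0 0 0.27 -0.5; 0 3 206 0 0 0.27 0; 0 3 206 0 0 0.27 0.5; 0 3 206 0 0 0.27 1; 0 3 206 0 0 0.27 1", "newtons": 50}}

```text
t: 18.42
eef_pos: [0.5392, 0.227, 0.0551]
eef_rot: [-2.054, -2.374, -0.011]
force: [-1.1, -0.9, 5.6]
gripper_width: 0.397
```

Emit:
{"op": "arm_command", "data": {"deltas": "0 0 0 0 0 0 1; 0 0 0 0 0 0 1; 0 0 0 0 0 0 1; 0 0 -5 0 0 0 1; 0 0 -20 0 0 0 1; 0 0 -45 0 0 0 1; 0 0 -80 0 0 0 1; 0 0 -120 0 0 0 1; 0 0 -160 0 0 0 1; 0 0 -200 0 0 0 1; 0 0 -240 0 0 0 1; 0 0 -240 0 0 0 1"}}

```text
t: 19.42
eef_pos: [0.5404, 0.2268, 0.3032]
eef_rot: [2.054, 2.375, 0.026]
force: [0.7, -0.2, 0.9]
gripper_width: 0.394
```

Run:
```python
from h import *
st();brush(.2)
delta((.45,-.28,.32),tool((0,0,-1),(-.643,-.766,0)))   # x_t = (.766,-.643)
print(tool((0,0,-1),(-.643,-.766,0))[:,0])
```

```text
t 19.42 p [0.5404 0.2268 0.3032] x [-0.144  0.989  0.01 ] y [0.989 0.144 0.014] z [ 0.012  0.012 -1.   ] g 0.394 F [ 0.7 -0.2  0.9] q [-0.346  0.171 -0.144  1.521  0.02   1.434 -0.345]
side yel 119 [0.5497 0.1544 0.314 ] min [0.529 0.146 0.305] max [0.566 0.188 0.321]
top yel 417 [0.5487 0.1753 0.3151] min [0.527 0.151 0.306] max [0.568 0.198 0.32 ]
delta [-488. -161.  -29.] [-0.07 -0.11 27.66] rows 19.3
[ 0.7659215 -0.6429341  0.       ]
```

The opening is 0.39, about 35 mm, so the pads caught the edge of the ferrule. I lay the brush back on the walls and regrasp farther up the handle.

Emit:
{"op": "arm_command", "data": {"deltas": "0 0 40 0 0 0 1; 0 0 80 0 0 0 1; 0 0 120 0 0 0 1; 0 0 160 0 0 0 1; 0 0 195 0 0 0 1; 0 0 215 0 0 0 1; 0 0 228 0 0 0 1; 0 0 235 0 0 0 1; 0 0 239 0 0 0 1; 0 0 241 0 0 0 1; 0 0 241 0 0 0 1"}}

```text
t: 20.43
eef_pos: [0.5375, 0.2265, 0.0549]
eef_rot: [-2.053, -2.373, -0.005]
force: [-9.4, -3.7, 14.5]
gripper_width: 0.392
```

Emit:
{"op": "arm_command", "data": {"deltas": "0 0 0 0 0 0 0.7; 0 0 0 0 0 0 0.2; 0 0 0 0 0 0 -0.5; 0 0 0 0 0 0 -0.5; 0 0 0 0 0 0 -0.5; 0 0 0 0 0 0 -0.5; 0 0 0 0 0 0 -0.5"}}

```text
t: 21.02
eef_pos: [0.5384, 0.227, 0.0528]
eef_rot: [-2.053, -2.374, -0.008]
force: [-0.8, 1.3, -0.2]
gripper_width: 0.751
```

Run:
```python
from h import *
st();brush(.04)
d,W,hs=lab("wrist");save(d["image"],"pics/w7.png")
Z=W[...,2];red=((hs[...,0]<6)|(hs[...,0]>174))&(hs[...,1]>170)&(Z>.045);p=W[red];print(len(p),p.min(0),p.max(0),np.median(p,0))
hd=(abs(hs[...,0]-18.)<8)&(Z>.06)&(Z<.08)&(abs(W[...,0]-.53)<.03)&(W[...,1]>.25);p=W[hd];print(len(p),cv2.minAreaRect((p[:,:2]*1000).astype(np.float32)))
```

```text
t 21.02 p [0.5384 0.227  0.0528] x [-0.144  0.99   0.006] y [0.99  0.144 0.002] z [ 0.001  0.006 -1.   ] g 0.751 F [-0.8  1.3 -0.2] q [-0.351  0.363 -0.145  1.816  0.056  0.963 -0.373]
side red 41 [ 0.6462 -0.0285  0.1293] min [ 0.639 -0.034  0.123] max [ 0.654 -0.021  0.136]
side red 40 [ 0.4371 -0.0598  0.1298] min [ 0.431 -0.068  0.123] max [ 0.444 -0.054  0.136]
side yel 92 [0.5487 0.155  0.0648] min [0.53  0.149 0.055] max [0.566 0.176 0.073]
top red 29 [ 0.6456 -0.0248  0.1299] min [ 0.641 -0.034  0.118] max [ 0.653 -0.018  0.135]
top red 21 [ 0.4352 -0.0573  0.131 ] min [ 0.429 -0.062  0.126] max [ 0.44  -0.051  0.135]
top yel 302 [0.5457 0.1732 0.0706] min [0.527 0.15  0.041] max [0.569 0.198 0.077]
2750 [0.51112684 0.31689994 0.06226663] [0.53203744 0.33507383 0.07216166] [0.52102636 0.32474039 0.06976908]
12523 ((528.2236328125, 283.97802734375), (20.084522247314453, 72.12384033203125), 9.982150077819824)
```

View pics/w7.png

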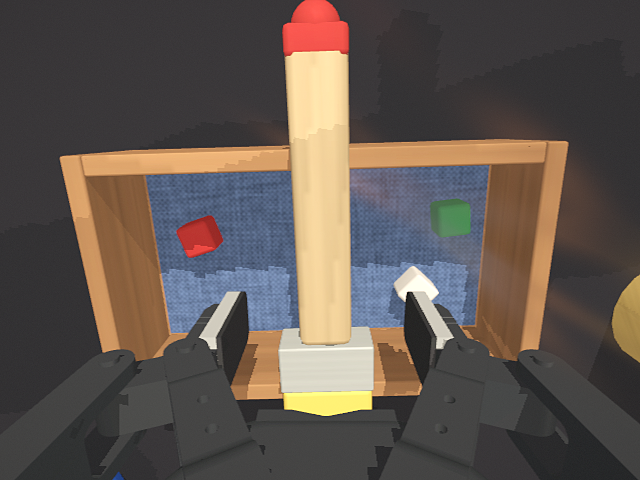

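The view shows the brush still bridging the box, ferrule edge at (325,335), with the pads level with that edge. I shift 10 mm toward the handle and close.

Emit:
{"op": "arm_command", "data": {"deltas": "3 0 0 0 0 0 -0.5; 7 -1 1 0 0 0 -0.5; 10 -1 2 0 0 0 -0.5; 10 -1 2 0 0 0 -0.5; 10 -1 2 0 0 0 0.2; 10 -1 2 0 0 0 0.6; 10 -1 2 0 0 0 1; 10 -1 2 0 0 0 1; 10 -1 2 0 0 0 1; 10 -1 2 0 0 0 1", "newtons": 50}}

```text
t: 22.0
eef_pos: [0.536, 0.2365, 0.0509]
eef_rot: [-2.053, -2.373, -0.008]
force: [0.7, -0.0, 1.9]
gripper_width: 0.22
```

Emit:
{"op": "arm_command", "data": {"deltas": "0 0 -5 0 0 0 1; 0 0 -20 0 0 0 1; 0 0 -45 0 0 0 1; 0 0 -80 0 0 0 1; 0 0 -120 0 0 0 1; 0 0 -160 0 0 0 1; 0 0 -200 0 0 0 1; 0 0 -240 0 0 0 1; 0 0 -270 0 0 0 1; 0 0 -270 0 0 0 1"}}

```text
t: 22.83
eef_pos: [0.5374, 0.2359, 0.3284]
eef_rot: [2.055, 2.376, 0.023]
force: [0.1, 0.4, -0.9]
gripper_width: 0.225
```

Run:
```python
from h import *
st();brush(.2)
delta((.46,-.24,.34),tool((0,0,-1),(-.643,-.766,0)))
```

```text
t 22.83 p [0.5374 0.2359 0.3284] x [-0.144  0.99   0.009] y [0.99  0.144 0.011] z [ 0.01   0.011 -1.   ] g 0.225 F [ 0.1  0.4 -0.9] q [-0.36   0.17  -0.147  1.473  0.02   1.487 -0.362]
side yel 28 [0.5506 0.1831 0.3485] min [0.54  0.169 0.347] max [0.559 0.195 0.351]
side yel 126 [0.5456 0.1533 0.3435] min [0.529 0.147 0.336] max [0.565 0.182 0.351]
top yel 432 [0.5483 0.171  0.3447] min [0.526 0.151 0.336] max [0.567 0.196 0.349]
delta [-459. -144.  -22.] [-0.07 -0.09 27.66] rows 19.3
```

Emit:
{"op": "arm_command", "data": {"deltas": "-250 -80 -22 0 0 14 1; -250 -80 -22 0 0 14 1; -250 -80 -22 0 0 14 1; -250 -80 -22 0 0 14 1; -250 -80 -22 0 0 14 1; -250 -80 -22 0 0 14 1; -250 -80 -22 0 0 14 1; -250 -80 -22 0 0 14 1; -250 -80 -22 0 0 14 1; -250 -80 -22 0 0 14 1; -250 -80 -22 0 0 14 1"}}

```text
t: 23.85
eef_pos: [0.4918, -0.0242, 0.3394]
eef_rot: [-3.042, -0.759, 0.001]
force: [0.2, 0.2, -0.6]
gripper_width: 0.224
```

Run:
```python
from h import *
st()
delta((.46,-.24,.34),tool((0,0,-1),(-.643,-.766,0)))
```

```text
t 23.85 p [ 0.4918 -0.0242  0.3394] x [0.883 0.47  0.001] y [ 0.47  -0.883 -0.006] z [-0.002  0.006 -1.   ] g 0.224 F [ 0.2  0.2 -0.6] q [-0.113 -0.026  0.075  1.659 -0.004  1.51  -1.12 ]
delta [-129.  176.   -2.] [-0.07  0.03 13.6 ] rows 9.5
```

Emit:
{"op": "arm_command", "data": {"deltas": "-129 176 0 0 0 13.6 1; -129 176 0 0 0 13.6 1; -129 176 0 0 0 13.6 1; -129 176 0 0 0 13.6 1; -129 176 0 0 0 13.6 1; -129 176 0 0 0 13.6 1; -129 176 0 0 0 13.6 1; -129 176 0 0 0 13.6 1; -129 176 0 0 0 13.6 1; -129 176 0 0 0 13.6 1; -129 176 0 0 0 13.6 1"}}

```text
t: 24.77
eef_pos: [0.4619, -0.2399, 0.3385]
eef_rot: [-2.95, 1.064, 0.006]
force: [0.2, -0.3, -1.0]
gripper_width: 0.221
```

Run:
```python
from h import *
st()
M=tool((.643,.766,0),(0,0,-1));print(M[:,0])
delta((.44,-.34,.36),M)
```

```text
t 24.77 p [ 0.4619 -0.2399  0.3385] x [ 0.77  -0.639 -0.006] y [-0.639 -0.77  -0.004] z [-0.002  0.007 -1.   ] g 0.221 F [ 0.2 -0.3 -1. ] q [ 0.1    0.026  0.306  1.611 -0.013  1.51  -1.856]
[ 0.7659215 -0.6429341  0.       ]
delta [ 47.  91. -22.] [17.95  0.1   0.  ] rows 12.5
```

Emit:
{"op": "arm_command", "data": {"deltas": "47 91 -22 9 0 0 1; 47 91 -22 9 0 0 1; 47 91 -22 9 0 0 1; 47 91 -22 9 0 0 1; 47 91 -22 9 0 0 1; 47 91 -22 9 0 0 1; 47 91 -22 18 0 0 1; 47 91 -22 18 0 0 1; 47 91 -22 18 0 0 1; 47 91 -22 18 0 0 1; 47 91 -22 18 0 0 1; 47 91 -22 18 0 0 1"}}

```text
t: 25.77
eef_pos: [0.4398, -0.3413, 0.3603]
eef_rot: [-1.559, 0.564, -0.533]
force: [0.1, -0.1, -2.2]
gripper_width: 0.223
```

Run:
```python
from h import *
st()
M=tool((.643,.766,0),(-.766,.643,0));print(M[:,0])
delta((.44,-.34,.36),M)
```

```text
t 25.77 p [ 0.4398 -0.3413  0.3603] x [ 0.768 -0.641  0.001] y [-0.038 -0.047 -0.998] z [ 0.64   0.766 -0.06 ] g 0.223 F [ 0.1 -0.1 -2.2] q [ 0.865  0.548  0.414  1.68  -1.35   2.072 -0.821]
[ 0.  0. -1.]
delta [-1.  0.  1.] [ 0.57 -0.52 18.01] rows 12.6
```

Emit:
{"op": "arm_command", "data": {"deltas": "0 0 0 0.5 -0.5 18 1; 0 0 0 0.5 -0.5 18 1; 0 0 0 0.5 -0.5 18 1; 0 0 0 0.5 -0.5 18 1; 0 0 0 0.5 -0.5 18 1; 0 0 0 0.5 -0.5 18 1; 0 0 0 0.5 -0.5 18 1; 0 0 0 0.5 -0.5 18 1; 0 0 0 0.5 -0.5 18 1; 0 0 0 0.5 -0.5 18 1; 0 0 0 0.5 -0.5 18 1; 0 0 0 0.5 -0.5 18 1"}}

```text
t: 26.77
eef_pos: [0.4404, -0.3402, 0.3602]
eef_rot: [-0.737, 1.441, 0.633]
force: [-0.3, 0.4, -1.5]
gripper_width: 0.224
```

Run:
```python
from h import *
st();brush(.2)
M=tool((.643,.766,0),(-.766,.643,0))
delta(np.array([.512,-.249,.26])+.018*np.array([.643,.766,0]),M)
```

```text
t 26.77 p [ 0.4404 -0.3402  0.3602] x [ 0.043 -0.051 -0.998] y [-0.769  0.636 -0.066] z [ 0.638  0.77  -0.012] g 0.224 F [-0.3  0.4 -1.5] q [ 0.912  0.563  0.349  1.684 -1.36   2.076 -2.321]
side red 58 [ 0.4399 -0.3621  0.2722] min [ 0.428 -0.369  0.265] max [ 0.45  -0.356  0.276]
side yel 883 [ 0.4313 -0.3553  0.4231] min [ 0.41  -0.365  0.4  ] max [ 0.449 -0.338  0.444]
top yel 437 [ 0.4299 -0.3437  0.4408] min [ 0.412 -0.4    0.354] max [ 0.447 -0.33   0.446]
delta [ 98.  10. 135.] [ 0.08 -0.14  0.78] rows 4.0
```

Emit:
{"op": "arm_command", "data": {"deltas": "10 2 20 0 0 0.8 1; 30 4 45 0 -0.1 0.8 1; 50 6 75 0 -0.1 0.8 1; 75 8 105 0 -0.1 0.8 1; 90 10 125 0 -0.1 0.8 1; 98 10 135 0 -0.1 0.8 1; 98 10 135 0 -0.1 0.8 1; 98 10 135 0 -0.1 0.8 1; 98 10 135 0 -0.1 0.8 1"}}

```text
t: 27.62
eef_pos: [0.5225, -0.237, 0.2618]
eef_rot: [-0.689, 1.463, 0.683]
force: [-0.1, -0.7, -1.5]
gripper_width: 0.224
```

Run:
```python
from h import *
st();brush(.14,("side","top"));crock("side",c=(.512,-.249));crock("top",c=(.512,-.249))
d=imaging.get_image("side");save(cv2.resize(d["image"][150:450,150:450],None,fx=2,fy=2),"pics/s8.png")
```

```text
t 27.62 p [ 0.5225 -0.237   0.2618] x [-0.001 -0.004 -1.   ] y [-0.769  0.639 -0.002] z [ 0.639  0.769 -0.004] g 0.224 F [-0.1 -0.7 -1.5] q [ 0.771  0.609  0.261  1.868 -1.425  1.864 -2.206]
side yel 581 [ 0.5137 -0.2547  0.3243] min [ 0.497 -0.266  0.303] max [ 0.532 -0.24   0.344]
top yel 253 [ 0.5134 -0.244   0.3435] min [ 0.496 -0.27   0.257] max [ 0.531 -0.23   0.348]
crock side 326 ((512.4576416015625, -248.42689514160156), 31.73345184326172) 0.09090998566390512
crock top 109 ((512.117919921875, -249.3596954345703), 29.833690643310547) 0.09436219053356709
```

View pics/s8.png

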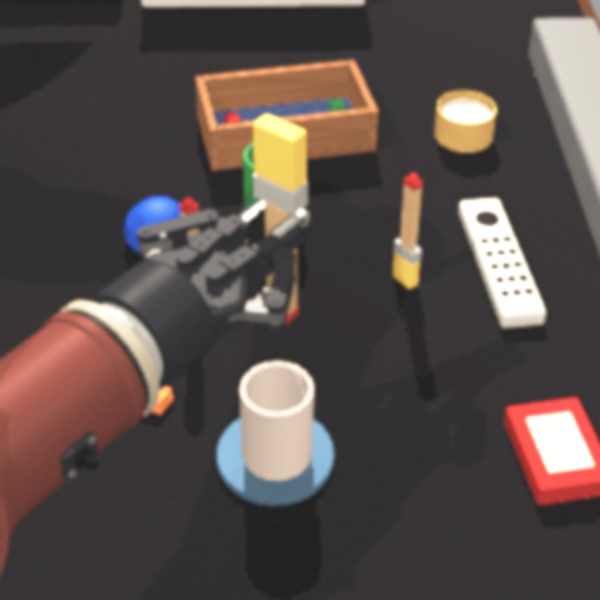

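Run:
```python
from h import *
d,W,hs=lab("side")
print(proj(d,(.512,-.249,.167)),proj(d,(.512,-.249,.345)))
red=((hs[...,0]<8)|(hs[...,0]>172))&(hs[...,1]>140)&(hs[...,2]>60);red[:295]=0;red[325:]=0;red[:,:280]=0;red[:,310:]=0
v,u=np.where(red);print(len(u),u.mean(),v.mean(),np.nanmedian(W[red],0))
ye=(abs(hs[...,0]-24.)<5)&(hs[...,1]>140)&(W[...,2]>.3);v,u=np.where(ye);print(u.mean(),v.mean(),u.min(),u.max(),v.min(),v.max())
M=tool((.643,.766,0),(-.766,.643,0))
delta(np.array([.512,-.249,.114])+.018*np.array([.643,.766,0]),M)
```

```text
(np.float64(287.7632441302242), np.float64(308.7256376123056)) (np.float64(287.6805170172983), np.float64(214.7296997973003))
27 295.77777777777777 307.48148148148147 [ 0.5246485  -0.25155409  0.17175003]
289.6848381601363 228.53833049403747 277 302 213 243
delta [147.  -0.   2.] [ 0.07 -0.04 -0.01] rows 3.5
```

The handle end, side pixel (296,307), is a few mm off toward +x but well inside the 16 mm play. I shift 5 mm and lower it into the crock.

Emit:
{"op": "arm_command", "data": {"deltas": "10 4 -1 0 0 0 1; 25 4 -1 0 0 0 1; 40 4 -1 0 0 0 1; 55 4 -1 0 0 0 1; 65 4 -1 0 0 0 1; 75 4 -1 0 0 0 1; 85 4 -1 0 0 0 1; 95 4 -1 0 0 0 1; 95 4 -1 0 0 0 1"}}

```text
t: 28.67
eef_pos: [0.5187, -0.2332, 0.164]
eef_rot: [-0.686, 1.464, 0.689]
force: [-1.3, 0.2, 0.8]
gripper_width: 0.217
```

Run:
```python
from h import *
st();brush(.14,("side","top"));crock("top",c=(.512,-.249));crock("side",c=(.512,-.249))
d=imaging.get_image("side");save(cv2.resize(d["image"][200:420,190:400],None,fx=2.7,fy=2.7),"pics/s9.png")
```

```text
t 28.67 p [ 0.5187 -0.2332  0.164 ] x [-0.005 -0.    -1.   ] y [-0.771  0.637  0.004] z [ 0.637  0.771 -0.004] g 0.217 F [-1.3  0.2  0.8] q [ 0.786  0.781  0.242  1.863 -1.411  1.843 -2.042]
side yel 490 [ 0.5108 -0.2503  0.2269] min [ 0.493 -0.261  0.205] max [ 0.529 -0.235  0.248]
top yel 197 [ 0.5098 -0.2406  0.247 ] min [ 0.493 -0.271  0.162] max [ 0.528 -0.226  0.252]
crock top 97 ((511.93994140625, -249.48397827148438), 29.802946090698242) 0.09493289766633194
crock side 146 ((514.2039794921875, -251.867431640625), 30.732595443725586) 0.09487952002638954
```

View pics/s9.png

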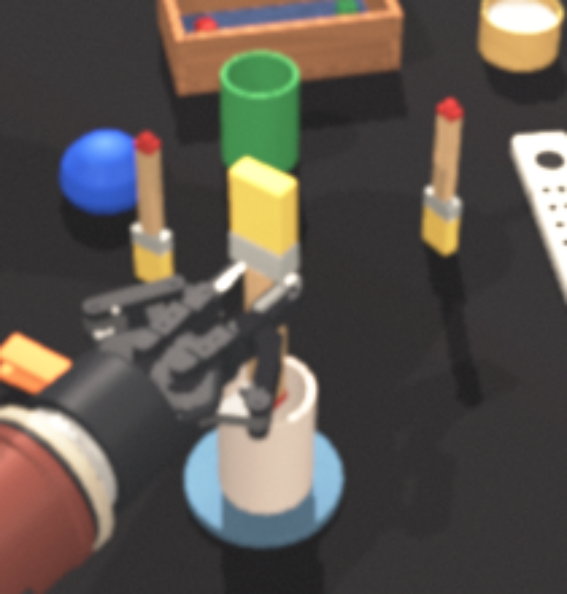

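The knob is inside the crock mouth at (278,398). I lower it further while watching the force.

Emit:
{"op": "arm_command", "data": {"deltas": "10 0 0 0 0 0 1; 20 0 0 0 0 0 1; 28 0 0 0 0 0 1; 35 0 0 0 0 0 1; 40 0 0 0 0 0 1; 43 0 0 0 0 0 1; 45 0 0 0 0 0 1; 45 0 0 0 0 0 1"}}

```text
t: 29.58
eef_pos: [0.5188, -0.2336, 0.1206]
eef_rot: [-0.687, 1.464, 0.688]
force: [-0.2, -0.6, -1.0]
gripper_width: 0.22
```

Emit:
{"op": "arm_command", "data": {"deltas": "1 0 0 0 0 0 1; 2 0 0 0 0 0 1; 3 0 0 0 0 0 1; 3 0 0 0 0 0 1"}}

```text
t: 29.92
eef_pos: [0.5188, -0.2336, 0.118]
eef_rot: [-0.687, 1.463, 0.687]
force: [0.2, 0.8, -1.0]
gripper_width: 0.222
```

Run:
```python
from h import *
st();brush(.14,("side","top"));crock("top",c=(.512,-.249));coaster("side")
```

```text
t 29.92 p [ 0.5188 -0.2336  0.118 ] x [-0.004 -0.002 -1.   ] y [-0.771  0.637  0.002] z [ 0.637  0.771 -0.004] g 0.222 F [ 0.2  0.8 -1. ] q [ 0.793  0.869  0.232  1.84  -1.41   1.832 -1.974]
side yel 430 [ 0.5107 -0.2513  0.1809] min [ 0.493 -0.261  0.16 ] max [ 0.528 -0.235  0.201]
top yel 169 [ 0.5098 -0.2406  0.2003] min [ 0.493 -0.258  0.164] max [ 0.527 -0.227  0.206]
crock top 92 ((511.9659729003906, -249.48822021484375), 29.820249557495117) 0.09459483460982704
coaster side 758 ((512.4085083007812, -250.86386108398438), 50.9017219543457)
```

Emit:
{"op": "arm_command", "data": {"deltas": "1 0 0 0 0 0 1; 2 0 0 0 0 0 1; 3 0 0 0 0 0 1; 3 0 0 0 0 0 1"}}

```text
t: 30.45
eef_pos: [0.5188, -0.2335, 0.1153]
eef_rot: [-0.687, 1.462, 0.688]
force: [-0.3, -0.7, 1.9]
gripper_width: 0.223
```

Emit:
{"op": "arm_command", "data": {"deltas": "1 0 0 0 0 0 1; 2 0 0 0 0 0 1; 2 0 0 0 0 0 1"}}

```text
t: 30.7
eef_pos: [0.519, -0.2335, 0.115]
eef_rot: [-0.688, 1.459, 0.688]
force: [-2.1, -0.1, 11.7]
gripper_width: 0.219
```

The handle is on the floor, 12 N. I relax, open gently and back straight out.

Emit:
{"op": "arm_command", "data": {"deltas": "-1.5 0 0 0 0 0 1; -1.5 0 0 0 0 0 0.5; -1.5 0 0 0 0 0 0.35; -1.5 0 0 0 0 0 0.2; -1.5 0 0 0 0 0 0; -1.5 0 0 0 0 0 -0.3; -1.5 0 0 0 0 0 -0.6; -1.5 0 0 0 0 0 -1; -1.5 0 0 0 0 0 -1; -1.5 0 0 0 0 0 -1; -1.5 0 0 0 0 0 -1"}}

```text
t: 31.62
eef_pos: [0.5188, -0.2336, 0.1145]
eef_rot: [-0.687, 1.463, 0.687]
force: [0.9, -0.3, -0.2]
gripper_width: 1.003
```

Run:
```python
from h import *
st();brush(.14,("side","top"));crock("top",c=(.512,-.249))
```

```text
t 31.62 p [ 0.5188 -0.2336  0.1145] x [-0.004 -0.002 -1.   ] y [-0.771  0.637  0.002] z [ 0.637  0.771 -0.004] g 1.003 F [ 0.9 -0.3 -0.2] q [ 0.794  0.876  0.231  1.838 -1.41   1.831 -1.969]
side yel 190 [ 0.4786 -0.2763  0.172 ] min [ 0.465 -0.281  0.151] max [ 0.487 -0.243  0.192]
top yel 225 [ 0.4731 -0.2579  0.1896] min [ 0.459 -0.279  0.151] max [ 0.488 -0.241  0.197]
crock top 134 ((512.4281005859375, -249.54611206054688), 30.335351943969727) 0.0949265648173721
```

Emit:
{"op": "arm_command", "data": {"deltas": "0 0 -5 0 0 0 -1; 0 0 -15 0 0 0 -1; 0 0 -30 0 0 0 -1; 0 0 -50 0 0 0 -1; 0 0 -75 0 0 0 -1; 0 0 -100 0 0 0 -1; 0 0 -120 0 0 0 -1; 0 0 -120 0 0 0 -1"}}

```text
t: 32.43
eef_pos: [0.4381, -0.3315, 0.1141]
eef_rot: [-0.684, 1.469, 0.682]
force: [0.3, 0.6, 0.3]
gripper_width: 1.002
```

Run:
```python
from h import *
st();brush(.14,("side","top"));crock("top",c=(.512,-.249))
d,W,hs=lab("side")
save(cv2.resize(d["image"][120:460,130:480],None,fx=1.7,fy=1.7),"pics/s10.png")
```

```text
t 32.43 p [ 0.4381 -0.3315  0.1141] x [-0.007 -0.004 -1.   ] y [-0.767  0.642  0.002] z [ 0.642  0.767 -0.008] g 1.002 F [0.3 0.6 0.3] q [ 0.939  0.943  0.309  1.701 -1.294  1.975 -1.982]
side yel 199 [ 0.4785 -0.2767  0.1733] min [ 0.465 -0.281  0.152] max [ 0.487 -0.241  0.192]
top yel 223 [ 0.4732 -0.2582  0.1892] min [ 0.459 -0.279  0.156] max [ 0.488 -0.241  0.197]
crock top 140 ((512.1423950195312, -250.0058135986328), 30.045045852661133) 0.09492069353812428
```

View pics/s10.png

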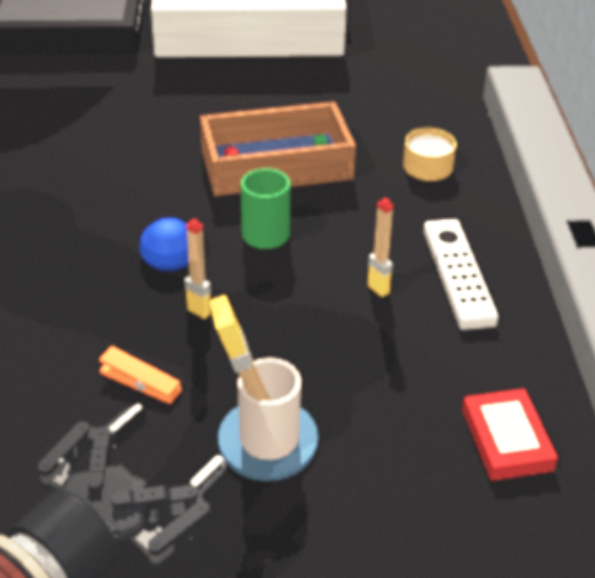

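The picture shows the brush bristles-up in the crock at (232,335), leaning on the rim. The crock is upright on the coaster, and the gripper is clear at lower left. I rise away and make the last checks.

Emit:
{"op": "arm_command", "data": {"deltas": "0 0 -20 0 0 0 -1; -30 0 -20 0 0 0 -1; -60 0 -20 0 0 0 -1; -90 0 -20 0 0 0 -1; -120 0 -20 0 0 0 -1; -120 0 -20 0 0 0 -1; -120 0 -20 0 0 0 -1"}}

```text
t: 33.22
eef_pos: [0.4304, -0.3409, 0.2368]
eef_rot: [-0.691, 1.462, 0.686]
force: [-0.1, -0.0, -0.5]
gripper_width: 0.999
```

Run:
```python
from h import *
st();brush(.1);crock("top",c=(.512,-.249));coaster("side")
d,W,hs=lab("top");Z=W[...,2]
def box(u0,u1,v0,v1,m): 
    k=np.zeros((480,640),bool);k[v0:v1,u0:u1]=1;return k&m
for n,b in (("green",(272,310,252,290)),("pw",(290,328,303,340)),("candle",(215,258,162,200)),("remote",(288,370,165,195)),("clip",(380,415,305,350)),("card",(405,455,155,195))):
    p=W[box(*b,Z>.01)];print(n,p[:,:2].min(0).round(3),p[:,:2].max(0).round(3),p[:,2].max().round(3))
p=W[box(190,270,210,315,(Z>.045)&(Z<.065))].astype(np.float32);print("box",cv2.minAreaRect(p[:,:2]*1000))
r.finish_job()
```

```text
t 33.22 p [ 0.4304 -0.3409  0.2368] x [-0.001 -0.004 -1.   ] y [-0.771  0.636 -0.002] z [ 0.636  0.771 -0.004] g 0.999 F [-0.1 -0.  -0.5] q [ 0.956  0.741  0.309  1.714 -1.291  2.033 -2.16 ]
side red 41 [ 0.6461 -0.0275  0.1291] min [ 0.64  -0.033  0.124] max [ 0.654 -0.021  0.135]
side red 35 [ 0.437  -0.0594  0.1291] min [ 0.432 -0.066  0.124] max [ 0.444 -0.053  0.134]
side yel 197 [ 0.4785 -0.2765  0.1731] min [ 0.465 -0.282  0.151] max [ 0.487 -0.241  0.191]
top red 29 [ 0.646  -0.0248  0.1304] min [ 0.641 -0.032  0.119] max [ 0.653 -0.018  0.137]
top red 19 [ 0.4352 -0.0573  0.1303] min [ 0.429 -0.062  0.126] max [ 0.44  -0.053  0.135]
top yel 225 [ 0.4731 -0.2579  0.1895] min [ 0.459 -0.28   0.156] max [ 0.488 -0.241  0.198]
crock top 139 ((511.559814453125, -249.54624938964844), 29.964008331298828) 0.09406959187750431
coaster side 965 ((511.75299072265625, -249.09689331054688), 51.50837707519531)
green [0.486 0.053] [0.544 0.111] 0.086
pw [0.362 0.011] [0.432 0.079] 0.05
candle [0.708 0.191] [0.775 0.258] 0.046
remote [ 0.712 -0.098] [0.774 0.082] 0.026
clip [ 0.336 -0.196] [ 0.418 -0.136] 0.029
card [ 0.714 -0.307] [ 0.791 -0.207] 0.027
box ((533.5552368164062, 235.24588012695312), (190.35702514648438, 112.05445098876953), 10.075970649719238)
the job is handed in; nothing more can be done
```

The job is done and handed in at about 33 s. I pulled the largest brush from the white crock, laid it across the dice box and let go. I then set the crock on the blue coaster and stood the brush back in it, handle down and bristles up.

**Last checks:**
- **Crock:** it is upright and about 2 mm or less from the coaster's centre, which is the limit of what I could measure.
- **Brush:** I felt the handle meet the crock's floor (12 N). It now stands still with its bristles up, leaning roughly 15–20° against the rim.
- **Everything else:** the box, the bystanders and the look-alikes are within 1–3 mm of where they started, about the measuring noise.
- **Robot:** the gripper is clear and touching nothing.

**What went wrong:** my first regrasp from the box caught the edge of the ferrule (opening 0.39 instead of 0.22). I laid the brush back across the box, let go, shifted 10 mm and gripped it again cleanly. Before insertion the knob measured up to 12 mm toward +x, though it was half hidden by a finger. I corrected by 5 mm and it went in without touching the rim. The largest contact force I read was about 19 N.

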